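Refill the counter paper dispenser by rolling in a new roll

ROBOT

A 6-joint arm with a two-finger parallel gripper is mounted at the origin on a cart in front of the work surface, level with it; the furniture and walls round the work are solid. World frame = base frame: x ahead of the robot, y to its left, z up, the work surface at z = 0. Lengths are in m, angles in rad, forces in N, time in s.
With the tool pointing down it reaches from about 0.35 to 0.725 m from the base axis. Payload 6 kg.
Tool frame: the origin (TCP) lies at the very end of the fingers, on their centre line; the grasp point (between the pads) lies 19 mm behind it (env.grasp_offset is the distance from the TCP to the grasp point, in m); z points along the fingers, y is the line along which they close (so a half turn about z gives the same grasp; the last joint's range is limited). The gripper opens to 85 mm and grips with 20 to 120 N. Pads are 22 mm wide; open, the fingers measure 114 mm over their backs; the gripper's body (76 mm by 85 mm) begins 54 mm behind the grasp point. The pads swing forward as they close: fully open they stand 13 mm farther back than shut.
Start: joints at [-0.85, 0.04, 0.085, 0, -1.615, -0.334], TCP at [0.226, -0.556, 0.231] pointing down, gripper open.
Joint ranges: [-2.56, 2.56], [-1.29, 2.01], [-1.08, 1.49], [-3.29, 1.98], [-2.81, -0.18], [-2.99, 2.99]. Speed limits (rad/s): [2.57, 2.57, 3.01, 3.14, 3.14, 3.14].

INTERFACE

Orientations are given as [roll, pitch, yaw] about the fixed x, y, z axes, in that order (R = Rz(yaw) Ry(pitch) Rx(roll)).
In Python, from rig import env, imaging, workorder gives the robot as it stands. The module is installed in compiled form; this text tells all that it offers.
- The arm moves only by the tool send_rows, never from a script. Its argument "increments" is text: rows parted by semicolons, each of 7 numbers parted by spaces: the turn, a rotation vector about the tool's x, y, z in degrees, then the shift along the tool's x, y, z in m, then the finger opening in m, from 0 to 0.0854. In form: wx wy wz tx ty tz grip; .... A call has 1 to 8 rows; each row is the pose to reach, as a shift and turn from the pose commanded when the call began, along the tool's axes at that moment; what a row does not reach only later rows make up. A row lasts 1/10 s, in which the tool goes at most 50 mm and 8.59 degrees, less where a joint would pass 70% of its speed; a pose out of reach is approached as far as the arm can. A call with a gripper value outside its range is refused whole. The fingers move at their own pace and stop on an object; the grip force is fixed at half the most. Time passes only in rows, so rows that repeat a pose let the fingers close. It gives the time, the measured TCP pose, the force, the opening and the grip force at its end, in the units of the state.
- env.get_obs(): the state, without advancing time (a new reading comes with each control period).
- imaging.grab_frame(name): name is "side" or "top"; returns the picture (384x512x3 uint8, blue, green, red); there is no depth.
- imaging.camera_info(name): a dict with "camera_matrix" (3x3 intrinsics, pixels), "rvec" (rotation vector, rad) and "tvec" (3), from world to camera coordinates, as OpenCV has them. Camera axes: x right, y down, z forward; pixel columns grow to the right and rows downward; lengths in m; the calibration is good to about 2 mm. A picture is of the moment at which its call begins. camera_info takes no time and is no camera call.
- workorder.close_job(): hands the job in; it is judged then, once.
The state is a dict: "t": time; "qpos": joint angles; "joint_velocities": joint speeds; "tau": joint torques, N m; "tcp_pos": TCP position; "orientation": TCP orientation; "ft_force": force on the tool from outside, world axes, zero at the start; "moment": the same for the moment, N m; "width": finger opening in m; "grasp_force": force on a finger pad.
Only numpy, scipy, OpenCV 4.12 (cv2) and the standard library are available. Lean on these libraries where they do the work, as an engineer would, in place of code of your own. Each camera call takes 0.05 s, during which the arm holds its last target. There are 200 camera calls.

TASK

Refill the paper dispenser: push the loose kraft paper roll by its side so that it rolls up the dispenser's ramp and settles between the two rollers, without forcing it against the rear roller or up onto it. Then take the raised cutter bar by its grip, swing it over and lower it gently, without letting it fall, until it rests on the roll, and let go. Leave the milk jug, the shaker and the bell where they stand.

Things in the scene. Friction and masses are not known exactly. Their poses are not given: they have to be found in the camera images.
- dispenser: Low dark teal steel counter dispenser, fixed. Origin on the counter under its middle; x = loading direction (open front at -x, rear posts at +x), y across, z up. Two cheeks 124 mm apart inside and 58 mm high reach from x = -55 to 115 mm (rear posts to z = 113 mm, x = 77 to 113), with flared lead-ins from x = -105 mm. Between them lies the roller tray; the bar is hinged at the rear posts.
- tray_middle (a point): Point on the dispenser's frame (x = 0, y = 0, 63 mm up) where a seated roll's axis would lie with the roller tray in its middle place. The tray is clamped in slots, anywhere within 26 mm of that along the dispenser's x, and the seat shifts with it; its true place is not measured: feel for it. A roll on the seat is held by the front roller only 2.6 mm deep.
- mouth (a point): Point on the frame on the counter, 112 mm in front of tray_middle: foot of the tray's steel ramp in its middle place. Within 67 mm the ramp rises to 12 mm; front roller (top 22 mm high) 96 mm past the foot, rear roller (top 49 mm high, a firm stop) 62 mm farther; both 12 mm thick, free-running. Seated axis 112 mm past the foot. All shift with the tray.
- paper_roll: Loose smooth kraft paper roll, 88 mm in diameter, 106 mm long, about 0.5 kg, too thick to grasp, on the counter before the ramp. Origin at its middle; y = its axis, x and z turn as it rolls. Axis height: 56 mm atop the ramp, 66 on the front roller (3 to 6 N to cross; it then falls ahead by itself), 63 seated. At the rear roller the push climbs steeply past 8 N. Over 15 N dents it.
- cutter_bar: Steel cutter bar, 0.3 kg. Origin on its hinge, 95 mm behind and 96 mm above the dispenser's origin; y = hinge axis; the bar points along its own -x: press plate 48 to 127 mm off the hinge, 128 mm wide, then the grip. Parked raised, about 110 degrees up from level; falls forward by its weight past upright; comes to rest on a seated roll at 6 to 13 degrees above level, depending on the tray.
- bar_grip (a point): Middle of the cutter bar's grip: a black rubber-sleeved round bar, 14 mm thick and 76 mm long, parallel to the hinge, 170 mm from it and 12 mm above the bar's plane when lowered. Can be pinched from above; turns between the fingers as the bar swings.
- milk_jug: White china milk jug, 69 x 97 x 96 mm, origin under its middle. Bystander.
- cinnamon_shaker: Glass shaker with a grey top, 44 mm across, 90 mm high, origin under its middle. Bystander.
- service_bell: Cream-coloured counter bell on a black foot, 69 mm across, 59 mm high, origin under its middle. Bystander.
There are look-alikes about, which are no part of the job. There is more than one size of the paper_roll; the job needs the larger.

How it is judged:
By the outcome, as a careful person would: the job done as asked, in the order asked, and still so for the second after the job is handed in, with the robot touching nothing.
It also fails if it takes over 72 s, if anything falls off the work surface, if the arm or the gripper's body presses on something with over 40 N, if the wrist force passes 120 N, or if a joint passes its speed limit or range.

## Working session

There is one attempt and no reset: what is moved stays moved. The work goes in short steps, Python scripts to look and compute and a tool call to move; the robot and the scene stay as the last step left them, time stands still between calls to the robot, and variables do not carry over. Pictures are saved under pics/ and viewed, at most 10 in all, crops included, and the job is handed in when it is done.

Besides the shell and the picture viewer there is one more tool, called by a JSON object that holds its "name" and its "arguments", one argument or row to a line. send_rows: Moves the arm, as the interface text tells. Its arguments: {"type":"object","properties":{"increments":{"type":"string"}},"required":["increments"]}

```bash
mkdir -p pics
python3 - <<'E'
from rig import env, imaging
import cv2,numpy as np
for n in("side","top"):
    cv2.imwrite(f"pics/{n}0.png",imaging.grab_frame(n))
    c=imaging.camera_info(n);R=cv2.Rodrigues(np.array(c["rvec"]))[0]
    print(n,np.round(c["camera_matrix"],1).tolist(),"cam at",np.round(-R.T@np.array(c["tvec"]).ravel(),3),np.round(R,2).tolist())
o=env.get_obs();print({k:np.round(v,3).tolist() for k,v in o.items()})
E
```

```text
side [[452.8, 0.0, 253.6], [0.0, 452.8, 189.0], [0.0, 0.0, 1.0]] cam at [ 0.13  -1.129  0.844] [[0.93, -0.36, 0.01], [-0.19, -0.51, -0.84], [0.3, 0.78, -0.54]]
top [[403.6, 0.0, 248.7], [0.0, 403.6, 189.1], [0.0, 0.0, 1.0]] cam at [ 0.411 -0.009  1.286] [[-0.01, -1.0, 0.04], [-0.99, 0.01, -0.1], [0.1, -0.04, -0.99]]
{'t': 0.1, 'qpos': [-0.85, 0.041, 0.084, -0.0, -1.615, -0.334], 'joint_velocities': [-0.002, -0.002, 0.002, 0.002, -0.0, -0.0], 'tau': [-0.004, -36.935, 34.828, 6.952, -0.005, 0.0], 'tcp_pos': [0.226, -0.555, 0.23], 'orientation': [3.14, -0.0, -2.755], 'ft_force': [0.402, 0.055, 0.601], 'moment': [0.074, -0.025, -0.052], 'grasp_force': 0.0, 'width': 0.085}
```

View pics/side0.png

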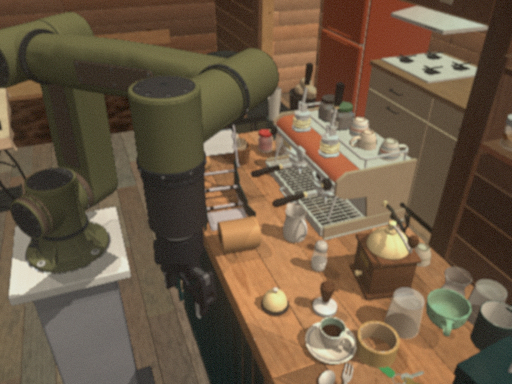

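View pics/top0.png

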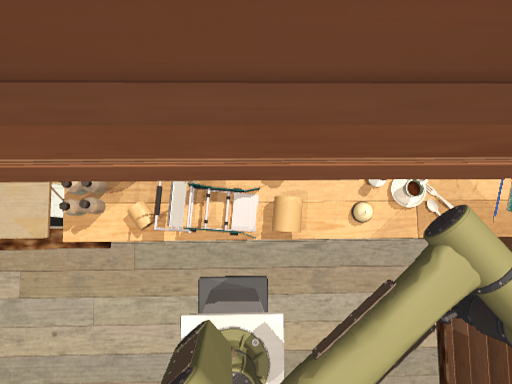

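The top view shows the large roll near (288,213). The dispenser spans columns 155–258, with its ramp at the right and the raised bar's grip at about (158,205). A smaller roll sits at (140,215). I'll enlarge this area.

Run:
```python
import cv2
a=cv2.imread("pics/top0.png")[172:247,120:390]; b=cv2.imread("pics/side0.png")[100:290,180:340]
cv2.imwrite("pics/topc.png",cv2.resize(a,(795,222),interpolation=cv2.INTER_CUBIC) if 0 else cv2.resize(a[:,:200],(800,300),interpolation=cv2.INTER_CUBIC))
cv2.imwrite("pics/sidec.png",cv2.resize(b[:140,:130],None,fx=4,fy=4,interpolation=cv2.INTER_CUBIC))
```

```text
(no output)
```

View pics/topc.png

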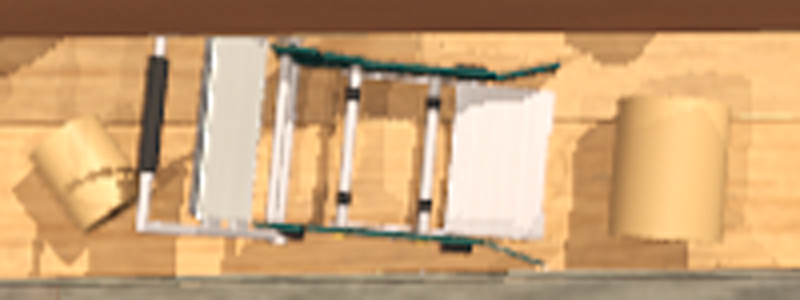

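View pics/sidec.png

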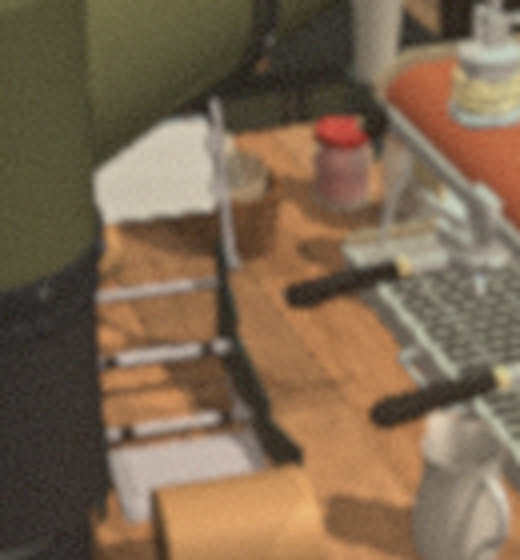

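```bash
cat > h.py <<'E'
from rig import env, imaging
import cv2,numpy as np
def cam(n):
    c=imaging.camera_info(n);return np.array(c["camera_matrix"]),cv2.Rodrigues(np.array(c["rvec"],float))[0],np.array(c["tvec"],float).ravel()
def w(n,u,v,z):
    K,R,t=cam(n);d=R.T@np.linalg.solve(K,[u,v,1]);C=-R.T@t
    return C+d*(z-C[2])/d[2]
def px(n,p):
    K,R,t=cam(n);q=K@(R@np.array(p)+t);return q[:2]/q[2]
def tc(x,y,z): return w("top",120+(x+.5)/4-.5,172+(y+.5)/4-.5,z)
E
python3 - <<'E'
from h import *
for n,x,y,z in [("froller far",433,103,.022),("froller near",425,205,.022),("rroller far",353,93,.049),("rroller near",344,198,.049),("hinge far",290,60,.1),("hinge near",276,222,.1),
("flare far",558,66,.058),("flare near",543,262,.058),("cheek far front",497,76,.058),("cheek near front",490,240,.058),("rearpost far",278,48,.113),("rearpost near",260,227,.113),
("foot far",553,90,0),("foot near",545,237,0),("roll ctr",671,168,.088),("roll R",728,168,.044),("roll L",613,168,.044),("roll far",671,95,.088),("roll near",671,240,.088),
("grip far",158,57,.26),("grip near",149,172,.26),("bell",(362-120)*4,(212-172)*4,.05)]:
    print(n,np.round(tc(x,y,z),4))
E
```

```text
froller far [0.5139 0.011  0.022 ]
froller near [0.4342 0.0176 0.022 ]
rroller far [0.5198 0.0718 0.049 ]
rroller near [0.4396 0.0786 0.049 ]
hinge far [0.54   0.1147 0.1   ]
hinge near [0.4215 0.1244 0.1   ]
flare far [ 0.5386 -0.0853  0.058 ]
flare near [ 0.3897 -0.072   0.058 ]
cheek far front [ 0.5313 -0.0385  0.058 ]
cheek near front [ 0.4067 -0.0321  0.058 ]
rearpost far [0.5474 0.122  0.113 ]
rearpost near [0.4179 0.1343 0.113 ]
foot far [ 0.5254 -0.0847  0.    ]
foot near [ 0.4084 -0.0768  0.    ]
roll ctr [ 0.4587 -0.1666  0.088 ]
roll R [ 0.46   -0.2166  0.044 ]
roll L [ 0.4608 -0.1276  0.044 ]
roll far [ 0.5132 -0.1677  0.088 ]
roll near [ 0.4054 -0.1656  0.088 ]
grip far [0.525  0.1814 0.26  ]
grip near [0.4522 0.1862 0.26  ]
bell [ 0.4643 -0.4023  0.05  ]
```

```bash
cat >> h.py <<'E'
from scipy.spatial.transform import Rotation as Ro
D=np.array([np.cos(np.radians(85.1)),np.sin(np.radians(85.1)),0]);L=np.array([D[1],-D[0],0]);O=np.array([.473,.0255,0])
def disp(a,l,z): return O+a*D+l*L+np.array([0,0,z])
def todisp(p): p=np.array(p)-O; return np.round([p@D,p@L,p[2]],4)
def go(p,yaw=-94.9,R=None):
    o=env.get_obs();R0=Ro.from_euler('xyz',o["orientation"]);R=R or Ro.from_euler('xyz',[np.pi,0,np.radians(yaw)])
    return np.round(np.degrees((R0.inv()*R).as_rotvec()),1),np.round(R0.inv().apply(np.array(p)-o["tcp_pos"]),4)
E
python3 - <<'E'
from h import *
for n,u,v,z in [("shaker",319,268,0),("jug",295,238,0),("bell",275,308,0),("roll top",243,222,.088)]: print(n,np.round(w("side",u,v,z),3))
print(disp(-.27,0,.2),go(disp(-.27,0,.2)))
E
```

```text
shaker [ 0.63  -0.337 -0.   ]
jug [ 0.624 -0.197  0.   ]
bell [ 0.461 -0.426 -0.   ]
roll top [ 0.468 -0.18   0.088]
[ 0.44993743 -0.24351323  0.2       ] (array([  0.1,   0. , -62.9]), array([-0.3248,  0.2044,  0.0306]))
```

{"name": "send_rows", "arguments": {
  "increments": "0 0 -63 -0.325 0.204 0.03 0.05;0 0 -63 -0.325 0.204 0.03 0.05;0 0 -63 -0.325 0.204 0.03 0.05;0 0 -63 -0.325 0.204 0.03 0.05;0 0 -63 -0.325 0.204 0.03 0.05;0 0 -63 -0.325 0.204 0.03 0.05;0 0 -63 -0.325 0.204 0.03 0.05;0 0 -63 -0.325 0.204 0.03 0.05"
}}

```text
t: 0.9
tcp_pos: [0.4514, -0.2414, 0.2006]
orientation: [3.141, 0.001, -1.649]
ft_force: [-0.7, -0.1, -0.2]
width: 0.0499
grasp_force: 0.0
```

{"name": "send_rows", "arguments": {
  "increments": "0 0 0 0 0 0.05 0.05;0 0 0.4 0 0.001 0.1 0.05;0 0 0.4 0 0.001 0.14 0.05;0 0 0.4 0 0.001 0.168 0.05;0 0 0.4 0 0.001 0.168 0.05;0 0 0.4 0 0.001 0.168 0.05"
}}

```text
t: 1.5
tcp_pos: [0.4495, -0.2443, 0.0341]
orientation: [3.141, -0.001, -1.662]
ft_force: [-0.7, 0.5, 1.1]
width: 0.05
grasp_force: 0.0
```

Run:
```python
from h import *
o=env.get_obs();print(o["tcp_pos"],todisp(o["tcp_pos"]),o["orientation"],o["ft_force"],go(disp(-.25,0,.032)))
a=imaging.grab_frame("top")[172:247,120:320];cv2.imwrite("pics/t1.png",cv2.resize(a,(800,300),interpolation=cv2.INTER_CUBIC))
```

```text
[ 0.44949385 -0.24432134  0.03405158] [-0.2708 -0.0004  0.0341] [ 3.14127685e+00 -7.32571234e-04 -1.66197298e+00] [-0.71737442  0.50497895  1.13802069] (array([ 0. , -0. , -0.3]), array([-0.0208, -0.0003,  0.002 ]))
```

View pics/t1.png

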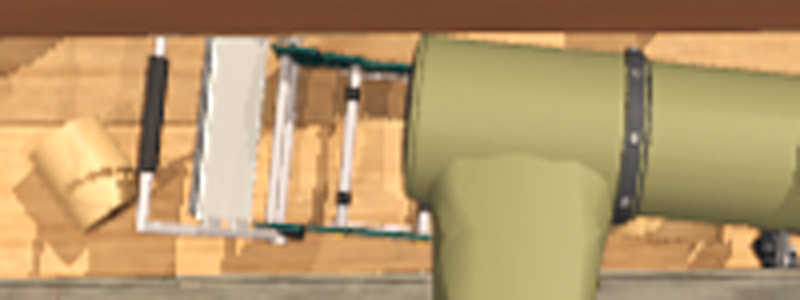

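The arm's wrist tube now covers the roll and front roller (columns 410–800). It extends toward the bar, so I need its height before going on.

Run:
```python
from h import *
for z in (.231,.33,.43,.48,.53,.58,.63): print(z,px("side",[.226,-.556,z]).round())
cv2.imwrite("pics/s1.png",imaging.grab_frame("side"))
for z in (.034,.134,.234,.284,.334,.384,.434): print(z,px("side",[.4495,-.244,z]).round())
for y in (0,.05,.1,.2,.3): print(y,px("side",[.46,y,.3]).round())
```

```text
0.231 [187. 305.]
0.33 [182. 263.]
0.43 [177. 215.]
0.48 [175. 187.]
0.53 [171. 158.]
0.58 [168. 126.]
0.63 [164.  91.]
0.034 [245. 253.]
0.134 [245. 223.]
0.234 [245. 191.]
0.284 [244. 173.]
0.334 [244. 155.]
0.384 [244. 136.]
0.434 [244. 116.]
0 [218. 126.]
0.05 [213. 120.]
0.1 [208. 113.]
0.2 [200. 101.]
0.3 [192.  91.]
```

View pics/s1.png

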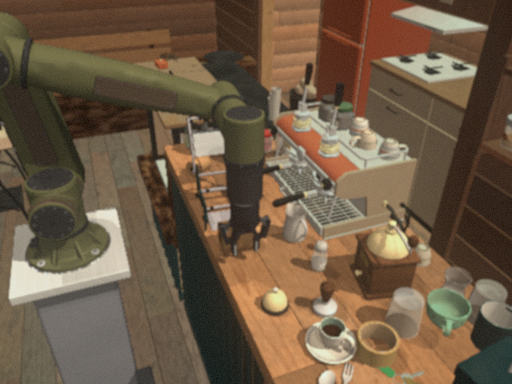

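The wrist tube's underside is about 0.33 m above the TCP, which clears the bar at 0.27. I'll start pushing slowly.

{"name": "send_rows", "arguments": {
  "increments": "0 0 0 -0.008 0 0.002 0.05;0 0 0 -0.014 0 0.002 0.05;0 0 0 -0.018 0 0.002 0.05;0 0 0 -0.022 0 0.002 0.05;0 0 0 -0.026 0 0.002 0.05;0 0 0 -0.03 0 0.002 0.05;0 0 0 -0.034 0 0.002 0.05;0 0 0 -0.038 0 0.002 0.05"
}}

```text
t: 2.4
tcp_pos: [0.4528, -0.2059, 0.0312]
orientation: [3.141, 0.0, -1.662]
ft_force: [1.0, -0.6, -0.4]
width: 0.05
grasp_force: 0.0
```

{"name": "send_rows", "arguments": {
  "increments": "0 0 0 -0.004 0 0 0.05;0 0 0 -0.008 0 0 0.05;0 0 0 -0.012 0 0 0.05;0 0 0 -0.016 0 0 0.05;0 0 0 -0.02 0 0 0.05;0 0 0 -0.024 0 0 0.05;0 0 0 -0.028 0 0 0.05;0 0 0 -0.032 0 0 0.05"
}}

```text
t: 3.2
tcp_pos: [0.4558, -0.174, 0.0313]
orientation: [3.142, 0.0, -1.662]
ft_force: [-0.2, -1.2, -0.3]
width: 0.0499
grasp_force: 0.0
```

Run:
```python
from h import *
o=env.get_obs();print(o["tcp_pos"],todisp(o["tcp_pos"]),o["orientation"],o["ft_force"],go(disp(-.162,0,.03)))
a=imaging.grab_frame("side")[120:280,160:360];cv2.imwrite("pics/s2.png",cv2.resize(a,None,fx=3,fy=3,interpolation=cv2.INTER_CUBIC))
```

```text
[ 0.45578874 -0.1739777   0.03127712] [-2.002e-01 -1.000e-04  3.130e-02] [ 3.14153020e+00  8.11817905e-05 -1.66220690e+00] [-0.24889608 -1.20655443 -0.28117271] (array([ 0. ,  0. , -0.3]), array([-0.0382,  0.0001,  0.0013]))
```

View pics/s2.png

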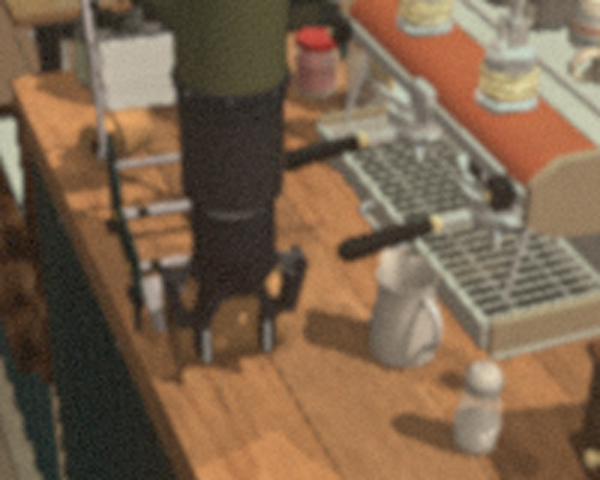

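Kraft shows between and left of the fingers at about (175–250, 330), so the roll is being pushed. Jug and shaker stand untouched. I'll continue up the ramp, rising with the axis.

{"name": "send_rows", "arguments": {
  "increments": "0 0 -0.3 -0.004 0 0 0.05;0 0 -0.3 -0.008 0 0 0.05;0 0 -0.3 -0.012 0 0 0.05;0 0 -0.3 -0.016 0 0 0.05;0 0 -0.3 -0.02 0 0 0.05;0 0 -0.3 -0.024 0 0 0.05;0 0 -0.3 -0.028 0 0 0.05;0 0 -0.3 -0.032 0 0 0.05"
}}

```text
t: 4.05
tcp_pos: [0.4587, -0.1421, 0.0313]
orientation: [3.142, 0.0, -1.657]
ft_force: [0.5, 0.1, 0.4]
width: 0.0496
grasp_force: 0.0
```

{"name": "send_rows", "arguments": {
  "increments": "0 0 0 -0.004 0 0 0.05;0 0 0 -0.008 0 -0.001 0.05;0 0 0 -0.012 0 -0.002 0.05;0 0 0 -0.016 0 -0.003 0.05;0 0 0 -0.02 0 -0.004 0.05;0 0 0 -0.024 0 -0.005 0.05;0 0 0 -0.028 0 -0.006 0.05;0 0 0 -0.032 0 -0.006 0.05"
}}

```text
t: 4.85
tcp_pos: [0.4616, -0.1102, 0.0375]
orientation: [-3.141, 0.0, -1.657]
ft_force: [0.5, -2.0, 0.9]
width: 0.0504
grasp_force: 0.9
```

{"name": "send_rows", "arguments": {
  "increments": "0 0 0 -0.004 0 0 0.05;0 0 0 -0.008 0 -0.001 0.05;0 0 0 -0.012 0 -0.002 0.05;0 0 0 -0.016 0 -0.003 0.05;0 0 0 -0.02 0 -0.004 0.05;0 0 0 -0.024 0 -0.005 0.05"
}}

```text
t: 5.45
tcp_pos: [0.4635, -0.0863, 0.0424]
orientation: [3.142, 0.0, -1.657]
ft_force: [-0.5, -1.5, 1.1]
width: 0.05
grasp_force: 0.9
```

Run:
```python
from h import *
o=env.get_obs();print(o["tcp_pos"],todisp(o["tcp_pos"]),o["orientation"],o["ft_force"],go(disp(-.1,0,.045)))
```

```text
[ 0.46352452 -0.08633308  0.04237225] [-1.122e-01  1.000e-04  4.240e-02] [ 3.14151251e+00  6.94198564e-05 -1.65701183e+00] [-0.52366407 -1.54467218  1.05778269] (array([ 0.,  0., -0.]), array([-0.0122,  0.0001, -0.0026]))
```

{"name": "send_rows", "arguments": {
  "increments": "0 0 0 -0.003 0 -0.001 0.05;0 0 0 -0.006 0 -0.001 0.05;0 0 0 -0.009 0 -0.002 0.05;0 0 0 -0.012 0 -0.002 0.05;0 0 0 -0.015 0 -0.003 0.05;0 0 0 -0.017 0 -0.003 0.05;0 0 0 -0.019 0 -0.004 0.05;0 0 0 -0.021 0 -0.004 0.05"
}}

```text
t: 6.25
tcp_pos: [0.4652, -0.0665, 0.0466]
orientation: [3.141, -0.002, -1.657]
ft_force: [-0.3, -5.1, 1.1]
width: 0.0497
grasp_force: 2.6
```

{"name": "send_rows", "arguments": {
  "increments": "0 0 0 -0.002 0 0 0.05;0 0 0 -0.004 0 0 0.05;0 0 0 -0.006 0 -0.001 0.05"
}}

```text
t: 6.55
tcp_pos: [0.4658, -0.0598, 0.0472]
orientation: [3.141, -0.0, -1.657]
ft_force: [-0.3, -3.9, 1.6]
width: 0.0507
grasp_force: 1.7
```

{"name": "send_rows", "arguments": {
  "increments": "0 0 0 -0.002 0 0 0.05;0 0 0 -0.004 0 -0.001 0.05;0 0 0 -0.006 0 -0.001 0.05"
}}

```text
t: 6.85
tcp_pos: [0.4665, -0.0534, 0.0484]
orientation: [-3.141, 0.0, -1.657]
ft_force: [-0.2, -1.9, 1.5]
width: 0.0499
grasp_force: 1.3
```

{"name": "send_rows", "arguments": {
  "increments": "0 0 0 -0.0015 0 0 0.05;0 0 0 -0.003 0 0 0.05"
}}

```text
t: 7.05
tcp_pos: [0.4666, -0.0504, 0.0482]
orientation: [3.141, 0.0, -1.657]
ft_force: [0.4, -2.5, 1.1]
width: 0.0504
grasp_force: 0.9
```

{"name": "send_rows", "arguments": {
  "increments": "0 0 0 -0.0015 0 0 0.05;0 0 0 -0.003 0 0 0.05"
}}

```text
t: 7.25
tcp_pos: [0.4668, -0.0475, 0.0481]
orientation: [3.141, 0.0, -1.657]
ft_force: [-0.4, -1.0, 0.9]
width: 0.0496
grasp_force: 0.6
```

Run:
```python
from h import *
o=env.get_obs();print(todisp(o["tcp_pos"]),o["ft_force"])
b=imaging.grab_frame("top")[172:247,120:320]
a=imaging.grab_frame("side")[100:220,170:300];a=cv2.resize(a,(600,554),interpolation=cv2.INTER_CUBIC)[:340];b=cv2.resize(b,(600,225),interpolation=cv2.INTER_CUBIC)
cv2.imwrite("pics/s3.png",np.vstack([a,b]))
```

```text
[-0.0733  0.      0.0481] [-0.4132999  -1.04454958  0.94868534]
```

View pics/s3.png

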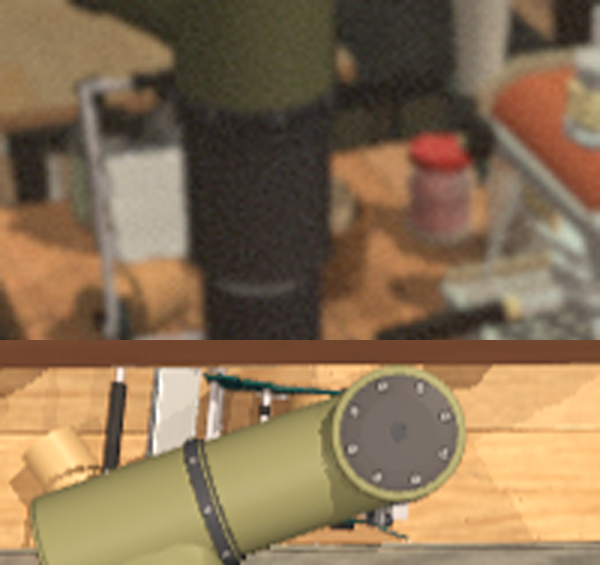

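The arm hides the roll in both views; the bar is still parked and clear. I'll go on by feel.

{"name": "send_rows", "arguments": {
  "increments": "0 0 0 -0.0015 0 0 0.05;0 0 0 -0.003 0 0 0.05"
}}

```text
t: 7.55
tcp_pos: [0.4671, -0.0447, 0.0482]
orientation: [3.141, 0.0, -1.657]
ft_force: [-0.5, -0.7, -0.1]
width: 0.0501
grasp_force: 0.3
```

{"name": "send_rows", "arguments": {
  "increments": "0 0 0 -0.0015 0 0 0.05;0 0 0 -0.003 0 0 0.05"
}}

```text
t: 7.75
tcp_pos: [0.4674, -0.0416, 0.0482]
orientation: [3.141, 0.0, -1.657]
ft_force: [0.6, -0.2, 0.5]
width: 0.0502
grasp_force: 0.1
```

{"name": "send_rows", "arguments": {
  "increments": "0 0 0 -0.0015 0 0 0.05;0 0 0 -0.003 0 0 0.05;0 0 0 -0.003 0 0 0.05"
}}

```text
t: 8.05
tcp_pos: [0.4676, -0.0386, 0.0483]
orientation: [3.142, 0.0, -1.657]
ft_force: [0.6, 0.5, -0.5]
width: 0.05
grasp_force: 0.0
```

{"name": "send_rows", "arguments": {
  "increments": "0 0 0 -0.002 0 0 0.05;0 0 0 -0.004 0 0 0.05;0 0 0 -0.004 0 0 0.05"
}}

```text
t: 8.35
tcp_pos: [0.468, -0.0346, 0.0483]
orientation: [3.142, 0.0, -1.657]
ft_force: [-1.2, -0.5, 0.7]
width: 0.0498
grasp_force: 0.0
```

{"name": "send_rows", "arguments": {
  "increments": "0 0 0 -0.002 0 0 0.05;0 0 0 -0.004 0 0 0.05;0 0 0 -0.004 0 0 0.05"
}}

```text
t: 8.65
tcp_pos: [0.4684, -0.0306, 0.0483]
orientation: [3.142, 0.0, -1.657]
ft_force: [-0.0, -1.2, 0.6]
width: 0.05
grasp_force: 0.0
```

{"name": "send_rows", "arguments": {
  "increments": "0 0 0 0.03 0 0 0.05;0 0 0 0.04 0 -0.04 0.05;0 0 0 0.04 0 -0.08 0.05;0 0 0 0.06 0 -0.12 0.05;0 0 0 0.1 0 -0.16 0.05;0 0 0 0.14 0 -0.18 0.05;0 0 0 0.18 0 -0.18 0.05;0 0 0 0.22 0 -0.18 0.05"
}}

```text
t: 9.45
tcp_pos: [0.4494, -0.2517, 0.2296]
orientation: [-3.139, -0.0, -1.657]
ft_force: [0.6, 0.1, 0.1]
width: 0.0502
grasp_force: 0.0
```

{"name": "send_rows", "arguments": {
  "increments": "0 0 0 0.05 0.01 0 0.05;0 0 0 0.1 0.03 0 0.05;0 0 0 0.15 0.05 0 0.05;0 0 0 0.2 0.07 0 0.05;0 0 0 0.24 0.09 0 0.05;0 0 0 0.28 0.1 0 0.05"
}}

```text
t: 10.05
tcp_pos: [0.324, -0.5222, 0.2287]
orientation: [-3.141, -0.0, -1.657]
ft_force: [1.6, 1.0, 1.8]
width: 0.0501
grasp_force: 0.0
```

Run:
```python
from h import *
o=env.get_obs();print(todisp(o["tcp_pos"]),o["tcp_pos"],o["ft_force"])
b=imaging.grab_frame("top")[172:247,120:320]
a=imaging.grab_frame("side")[100:220,170:300];a=cv2.resize(a,(600,554),interpolation=cv2.INTER_CUBIC)[:340]
b=cv2.resize(b,(680,255),interpolation=cv2.INTER_CUBIC)
cv2.imwrite("pics/s4.png",np.vstack([cv2.copyMakeBorder(a,0,0,0,80,cv2.BORDER_CONSTANT),b]))
```

```text
[-0.5584 -0.1017  0.2287] [ 0.32401582 -0.52217318  0.22871113] [1.57681779 0.98788826 1.75966621]
```

View pics/s4.png

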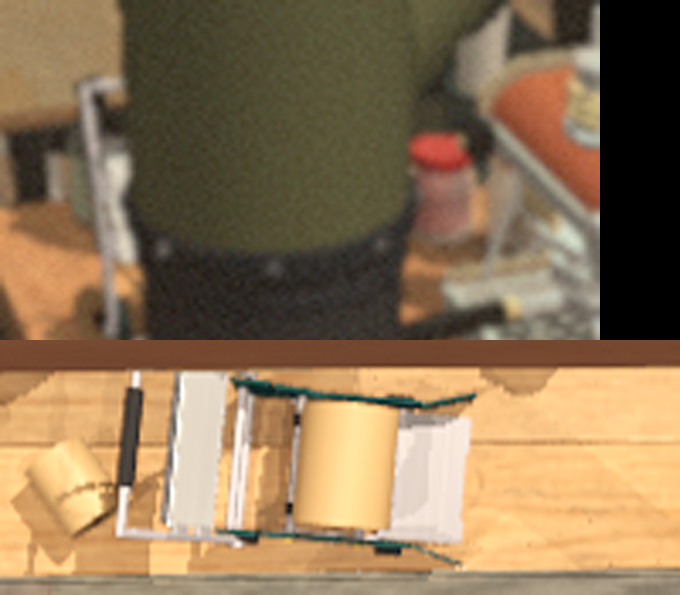

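The roll lies in the dispenser, spanning about (297–397, 400–530) in the lower crop, between the rollers and straight. I'll check its axis position and plan the grip.

Run:
```python
from h import *
f=lambda x,y,z: w("top",120+(x+.5)/3.4-.5,172+(y-340+.5)/3.4-.5,z)
print("roll",todisp(f(300,464,.075)),todisp(f(394,466,.06)),todisp(f(347,464,.107)))
print("rear roller",todisp(f(297,440,.049)))
# grip by raised angle
H=np.array([.095,0,.096])
for th in (105,110,115):
    t=np.radians(th); bx=np.array([-np.cos(t),0,np.sin(t)]); bz=np.array([np.sin(t),0,np.cos(t)])
    # -x of bar=bx ; 'up when lowered' = bz
    g=H+.170*bx+.012*bz; print(th,g.round(4), px("top",disp(*g)).round(1),np.round(disp(*g),4))
print("seen grip",120+131/3.4,172+(436-340)/3.4)
for z in (.26,): print(todisp(f(136,387,z)),todisp(f(126,487,z)))
```

```text
roll [0.0448 0.0009 0.075 ] [-0.0377  0.0063  0.06  ] [0.0025 0.0024 0.107 ]
rear roller [0.0512 0.0235 0.049 ]
105 [0.1506 0.     0.2571] [161.5 201.3] [0.4859 0.1755 0.2571]
110 [0.1644 0.     0.2516] [156.4 201.1] [0.487  0.1893 0.2516]
115 [0.1777 0.     0.245 ] [151.7 200.9] [0.4882 0.2026 0.245 ]
seen grip 158.52941176470588 200.23529411764707
[0.1586 0.0397 0.26  ] [ 0.1587 -0.0351  0.26  ]
```

Run:
```python
from h import *
print(env.get_obs()["qpos"],go(disp(.159,0,.33),-4.9))
```

```text
[-6.93784524e-01  8.34106602e-02  1.20483892e-01  5.92301657e-04
 -1.61139719e+00  6.01833632e-01] (array([  0.1,   0.2, -90.4]), array([-0.7203, -0.098 , -0.1031]))
```

{"name": "send_rows", "arguments": {
  "increments": "0 0 -8 0 0 -0.05 0.05;0 0 -16 -0.04 -0.005 -0.09 0.05;0 0 -24 -0.09 -0.01 -0.103 0.05;0 0 -32 -0.14 -0.02 -0.103 0.05;0 0 -40 -0.19 -0.025 -0.103 0.05;0 0 -48 -0.24 -0.03 -0.103 0.05;0 0 -56 -0.28 -0.04 -0.103 0.05;0 0 -64 -0.32 -0.045 -0.103 0.05"
}}

```text
t: 10.95
tcp_pos: [0.3983, -0.2029, 0.3314]
orientation: [-3.141, -0.001, -0.533]
ft_force: [1.0, -1.2, -0.2]
width: 0.05
grasp_force: 0.0
```

Run:
```python
from h import *
print(env.get_obs()["tcp_pos"],go(disp(.159,0,.33),-4.9))
```

```text
[ 0.39825779 -0.20293081  0.33138876] (array([ -0. ,  -0. , -25.6]), array([-0.1205, -0.3781,  0.0016]))
```

{"name": "send_rows", "arguments": {
  "increments": "0 0 -8 -0.015 -0.045 0 0.05;0 0 -16 -0.03 -0.09 0 0.05;0 0 -25.6 -0.045 -0.14 0 0.05;0 0 -25.6 -0.06 -0.19 0 0.05;0 0 -25.6 -0.075 -0.24 0 0.05;0 0 -25.6 -0.09 -0.285 0 0.05;0 0 -25.6 -0.105 -0.33 0 0.05;0 0 -25.6 -0.12 -0.378 0.001 0.05"
}}

```text
t: 11.75
tcp_pos: [0.4888, 0.1812, 0.3309]
orientation: [-3.141, -0.001, -0.092]
ft_force: [0.8, -1.0, 0.6]
width: 0.0502
grasp_force: 0.0
```

Run:
```python
from h import *
print(env.get_obs()["tcp_pos"],todisp(env.get_obs()["tcp_pos"]),env.get_obs()["ft_force"],go(disp(.159,0,.236),-4.9))
a=imaging.grab_frame("side")[60:180,150:310]
cv2.imwrite("pics/s5.png",cv2.resize(a,(800,600),interpolation=cv2.INTER_CUBIC))
```

```text
[0.48876179 0.18119428 0.33086688] [0.1565 0.0024 0.3309] [ 0.80147248 -1.01100917  0.6397453 ] (array([-0.1, -0. , -0.4]), array([-0.0025, -0.0024,  0.0949]))
```

View pics/s5.png

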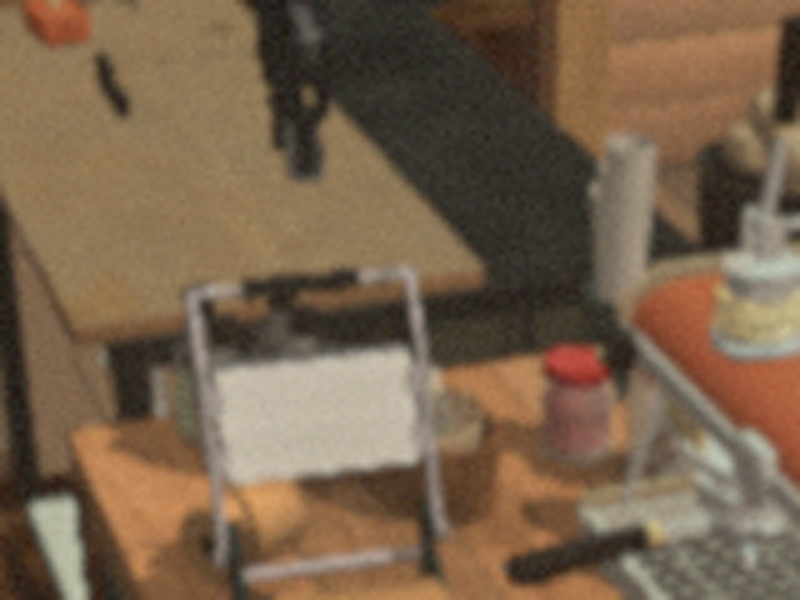

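The raised bar's grip shows at (300,282) in the crop, full (210,116.4). The fingertips are at (305,178), full (211,95.6), directly above it. I'll check these against the model.

Run:
```python
from h import *
print("tcp",px("side",env.get_obs()["tcp_pos"]))
for a in (.15,.159,.168):print(a,px("side",disp(a,0,.2545)),px("side",disp(a,.0024,.2545)))
```

```text
tcp [209.28158307  93.43307544]
0.15 [210.28497853 116.56449668] [211.0220639  116.48412401]
0.159 [209.7250441  115.46878586] [210.45867233 115.38924086]
0.168 [209.17066805 114.38395202] [209.90087131 114.30522224]
```

{"name": "send_rows", "arguments": {
  "increments": "0 0 0 0 -0.002 0.03 0.05;0 0 0 0 -0.002 0.05 0.05;0 0 0 0 -0.002 0.065 0.05;0 0 0 0 -0.002 0.078 0.05;0 0 0 0 -0.002 0.088 0.05;0 0 0 0 -0.002 0.095 0.05;0 0 0 0 -0.002 0.095 0.05"
}}

```text
t: 12.5
tcp_pos: [0.489, 0.1806, 0.2346]
orientation: [3.141, 0.001, -0.093]
ft_force: [-1.0, -0.1, -0.7]
width: 0.0501
grasp_force: 0.0
```

{"name": "send_rows", "arguments": {
  "increments": "0 0 0 0 0 0 0.03;0 0 0 0 0 0 0.025;0 0 0 0 0 0 0.02;0 0 0 0 0 0 0.016;0 0 0 0 0 0 0.012;0 0 0 0 0 0 0.01;0 0 0 0 0 0 0.01"
}}

```text
t: 13.2
tcp_pos: [0.4895, 0.181, 0.2361]
orientation: [-3.14, -0.001, -0.093]
ft_force: [0.3, 2.8, 4.4]
width: 0.0119
grasp_force: 58.5
```

Run:
```python
from h import *
o=env.get_obs();p=todisp(o["tcp_pos"]);g=p+[0,0,env.grasp_offset];d=g-[.095,0,.096];r=np.hypot(d[0],d[2]);phi=np.degrees(np.arctan2(d[2],-d[0]));print(p,r,phi,o["ft_force"],o["moment"])
P=lambda f:np.array([.095-r*np.cos(np.radians(f)),.096+r*np.sin(np.radians(f))])
f=phi
for c in range(4):
    s=P(f)
    print(round(f,1),[(round(-(P(x)-s)[0],4),round(-(P(x)-s)[1],4)) for x in f-2.5*np.arange(1,9)]);f-=20
```

```text
[0.1564 0.0031 0.2361] 0.1702568647661527 111.13898779962213 [0.29319634 2.7684745  4.36113609] [0.94957945 0.10927953 0.0544876 ]
111.1 [(np.float64(0.007), np.float64(-0.0025)), (np.float64(0.0141), np.float64(-0.0047)), (np.float64(0.0213), np.float64(-0.0067)), (np.float64(0.0285), np.float64(-0.0082)), (np.float64(0.0358), np.float64(-0.0095)), (np.float64(0.0432), np.float64(-0.0105)), (np.float64(0.0506), np.float64(-0.0111)), (np.float64(0.058), np.float64(-0.0114))]
91.1 [(np.float64(0.0074), np.float64(0.0)), (np.float64(0.0148), np.float64(0.0004)), (np.float64(0.0222), np.float64(0.001)), (np.float64(0.0296), np.float64(0.002)), (np.float64(0.0369), np.float64(0.0033)), (np.float64(0.0442), np.float64(0.0049)), (np.float64(0.0513), np.float64(0.0069)), (np.float64(0.0584), np.float64(0.0091))]
71.1 [(np.float64(0.007), np.float64(0.0026)), (np.float64(0.0138), np.float64(0.0054)), (np.float64(0.0206), np.float64(0.0086)), (np.float64(0.0271), np.float64(0.012)), (np.float64(0.0336), np.float64(0.0157)), (np.float64(0.0398), np.float64(0.0197)), (np.float64(0.0459), np.float64(0.024)), (np.float64(0.0518), np.float64(0.0285))]
51.1 [(np.float64(0.0057), np.float64(0.0048)), (np.float64(0.0111), np.float64(0.0098)), (np.float64(0.0164), np.float64(0.0151)), (np.float64(0.0214), np.float64(0.0206)), (np.float64(0.0262), np.float64(0.0263)), (np.float64(0.0307), np.float64(0.0322)), (np.float64(0.0349), np.float64(0.0383)), (np.float64(0.0389), np.float64(0.0445))]
```

{"name": "send_rows", "arguments": {
  "increments": "0 0 0 0 0.007 -0.0025 0.01;0 0 0 0 0.014 -0.0047 0.01;0 0 0 0 0.0213 -0.0067 0.01;0 0 0 0 0.0285 -0.0082 0.01;0 0 0 0 0.0358 -0.0095 0.01;0 0 0 0 0.0432 -0.0105 0.01;0 0 0 0 0.0506 -0.0111 0.01;0 0 0 0 0.058 -0.0114 0.01"
}}

```text
t: 14.0
tcp_pos: [0.4841, 0.1229, 0.248]
orientation: [-3.14, -0.002, -0.093]
ft_force: [-0.9, 4.7, 7.3]
width: 0.0119
grasp_force: 63.0
```

```bash
cat >> h.py <<'E'
def rep():
    o=env.get_obs();p=todisp(o["tcp_pos"]);g=p+[0,0,env.grasp_offset];d=g-[.095,0,.096]
    print(p,"r",np.hypot(d[0],d[2]).round(4),"phi",np.degrees(np.arctan2(d[2],-d[0])).round(1),np.round(o["ft_force"],1),np.round(o["moment"],2),o["width"],o["grasp_force"])
E
python3 -c "
from h import *
rep()"
```

```text
[0.098  0.0028 0.248 ] r 0.1707 phi 91.0 [-0.9  4.7  7.3] [ 2.01  0.34 -0.05] 0.011908510444966507 63.012635707855225
```

{"name": "send_rows", "arguments": {
  "increments": "0 0 0 0 0.0074 0 0.01;0 0 0 0 0.0148 0.0004 0.01;0 0 0 0 0.0222 0.001 0.01;0 0 0 0 0.0296 0.002 0.01;0 0 0 0 0.0369 0.0033 0.01;0 0 0 0 0.0442 0.0049 0.01;0 0 0 0 0.0513 0.0069 0.01;0 0 0 0 0.0584 0.0091 0.01"
}}

```text
t: 14.8
tcp_pos: [0.4786, 0.0641, 0.2375]
orientation: [3.141, -0.001, -0.093]
ft_force: [3.2, -0.9, 3.8]
width: 0.0118
grasp_force: 66.8
```

{"name": "send_rows", "arguments": {
  "increments": "0 0 0 0 0.007 0.0026 0.01;0 0 0 0 0.0138 0.0054 0.01;0 0 0 0 0.0206 0.0086 0.01;0 0 0 0 0.0271 0.012 0.01;0 0 0 0 0.0336 0.0157 0.01;0 0 0 0 0.0398 0.0197 0.01;0 0 0 0 0.0459 0.024 0.01;0 0 0 0 0.0518 0.0285 0.01"
}}

```text
t: 15.6
tcp_pos: [0.4737, 0.0129, 0.2085]
orientation: [-3.141, -0.0, -0.093]
ft_force: [5.9, -1.5, 1.1]
width: 0.0117
grasp_force: 70.3
```

```bash
python3 -c "
from h import *
rep()"
```

```text
[-0.0125  0.0018  0.2085] r 0.1696 phi 50.7 [ 5.9 -1.5  1.1] [-0.12 -2.21  0.05] 0.011682053458226838 70.29651761054993
```

{"name": "send_rows", "arguments": {
  "increments": "0 0 0 0 0.0057 0.0046 0.01;0 0 0 0.0005 0.0111 0.0094 0.01;0 0 0 0.0005 0.0164 0.0146 0.01;0 0 0 0.001 0.0214 0.02 0.01;0 0 0 0.001 0.0262 0.0256 0.01;0 0 0 0.001 0.0307 0.0314 0.01;0 0 0 0.0015 0.0349 0.0374 0.01;0 0 0 0.0015 0.0389 0.0435 0.01"
}}

```text
t: 16.4
tcp_pos: [0.4703, -0.0267, 0.165]
orientation: [3.14, 0.003, -0.093]
ft_force: [-3.2, -1.1, 1.3]
width: 0.0117
grasp_force: 71.6
```

```bash
python3 -c "
from h import *
rep()"
```

```text
[-0.0522  0.0017  0.165 ] r 0.1713 phi 30.8 [-3.2 -1.1  1.3] [ 0.    1.05 -0.07] 0.011698418343348517 71.59445643424988
```

{"name": "send_rows", "arguments": {
  "increments": "0 0 0 0 0.004 0.007 0.01;0 0 0 -0.0005 0.0068 0.0125 0.01;0 0 0 -0.0005 0.0093 0.018 0.01;0 0 0 -0.0005 0.0116 0.0235 0.01;0 0 0 -0.0005 0.0138 0.029 0.01;0 0 0 -0.0005 0.0152 0.033 0.01;0 0 0 -0.0005 0.0152 0.033 0.01"
}}

```text
t: 17.1
tcp_pos: [0.4688, -0.0428, 0.1319]
orientation: [3.138, 0.002, -0.094]
ft_force: [-2.1, -6.7, 0.9]
width: 0.0119
grasp_force: 74.5
```

{"name": "send_rows", "arguments": {
  "increments": "0 0 0 0 0.0007 0.002 0.01;0 0 0 0 0.0012 0.004 0.01;0 0 0 0 0.0015 0.005 0.01"
}}

```text
t: 17.4
tcp_pos: [0.4687, -0.0443, 0.1276]
orientation: [3.138, 0.001, -0.094]
ft_force: [-3.5, -8.7, 3.8]
width: 0.0121
grasp_force: 74.8
```

```bash
python3 -c "
from h import *
rep()"
```

```text
[-0.0699  0.0017  0.1276] r 0.1724 phi 17.0 [-3.5 -8.7  3.8] [-2.08  1.02 -0.12] 0.012095419050898072 74.77719783782959
```

{"name": "send_rows", "arguments": {
  "increments": "0 0 0 0 0.0015 0 0.01;0 0 0 -0.0005 0.0025 0.002 0.01;0 0 0 -0.0005 0.003 0.004 0.01"
}}

```text
t: 17.7
tcp_pos: [0.4686, -0.0456, 0.1236]
orientation: [3.141, -0.0, -0.093]
ft_force: [-1.9, -3.9, 3.5]
width: 0.012
grasp_force: 74.7
```

{"name": "send_rows", "arguments": {
  "increments": "0 0 0 0 0.0005 0.0015 0.01;0 0 0 0 0.0008 0.003 0.01;0 0 0 0 0.0008 0.003 0.01"
}}

```text
t: 18.0
tcp_pos: [0.4685, -0.0465, 0.1208]
orientation: [3.141, -0.0, -0.093]
ft_force: [-2.5, -5.4, 3.7]
width: 0.0117
grasp_force: 74.7
```

```bash
python3 -c "
from h import *
rep()"
```

```text
[-0.0721  0.0017  0.1208] r 0.1727 phi 14.6 [-2.5 -5.4  3.7] [-1.    0.6  -0.06] 0.011722701823725574 74.66596126556396
```

{"name": "send_rows", "arguments": {
  "increments": "0 0 0 0.0005 0.0008 0.0015 0.01;0 0 0 0.0005 0.001 0.0015 0.01"
}}

```text
t: 18.2
tcp_pos: [0.4684, -0.0472, 0.1181]
orientation: [3.141, 0.002, -0.093]
ft_force: [-1.7, -3.9, 0.3]
width: 0.0121
grasp_force: 75.4
```

{"name": "send_rows", "arguments": {
  "increments": "0 0 0 0 0.0004 0.0015 0.01;0 0 0 0 0.0004 0.0015 0.01"
}}

```text
t: 18.4
tcp_pos: [0.4683, -0.0476, 0.1168]
orientation: [3.141, 0.002, -0.093]
ft_force: [-3.5, -3.4, -0.6]
width: 0.0116
grasp_force: 75.4
```

{"name": "send_rows", "arguments": {
  "increments": "0 0 0 0 0.0004 0.0015 0.01;0 0 0 0 0.0004 0.0015 0.01"
}}

```text
t: 18.6
tcp_pos: [0.4683, -0.0479, 0.1155]
orientation: [3.141, 0.002, -0.093]
ft_force: [-4.4, -4.4, -0.3]
width: 0.012
grasp_force: 75.4
```

```bash
python3 -c "
from h import *
rep()"
```

```text
[-0.0735  0.0016  0.1155] r 0.1728 phi 12.8 [-4.4 -4.4 -0.3] [-1.11  1.14 -0.01] 0.012037399596856884 75.38031220436096
```

{"name": "send_rows", "arguments": {
  "increments": "0 0 0 -0.0005 0.0003 0.001 0.01;0 0 0 -0.0005 0.0003 0.001 0.01"
}}

```text
t: 18.8
tcp_pos: [0.4683, -0.0481, 0.1149]
orientation: [3.142, 0.0, -0.093]
ft_force: [-2.1, -3.7, 0.7]
width: 0.0119
grasp_force: 75.4
```

{"name": "send_rows", "arguments": {
  "increments": "0 0 0 0 0.0003 0.001 0.01;0 0 0 0 0.0003 0.001 0.01"
}}

```text
t: 19.0
tcp_pos: [0.4683, -0.0483, 0.1141]
orientation: [-3.141, 0.0, -0.093]
ft_force: [-1.6, -4.1, 1.6]
width: 0.012
grasp_force: 75.5
```

{"name": "send_rows", "arguments": {
  "increments": "0 0 0 0 0.0003 0.001 0.01;0 0 0 0 0.0003 0.001 0.01"
}}

```text
t: 19.2
tcp_pos: [0.4683, -0.0486, 0.113]
orientation: [-3.141, 0.0, -0.093]
ft_force: [-3.0, -4.1, 0.8]
width: 0.0117
grasp_force: 75.6
```

{"name": "send_rows", "arguments": {
  "increments": "0 0 0 0 0.0003 0.001 0.01;0 0 0 0 0.0003 0.001 0.01"
}}

```text
t: 19.4
tcp_pos: [0.4683, -0.0488, 0.112]
orientation: [-3.141, 0.0, -0.093]
ft_force: [-3.2, -2.8, 0.6]
width: 0.0118
grasp_force: 75.6
```

{"name": "send_rows", "arguments": {
  "increments": "0 0 0 0 0.0003 0.001 0.01;0 0 0 0 0.0003 0.001 0.01"
}}

```text
t: 19.6
tcp_pos: [0.4683, -0.0491, 0.111]
orientation: [-3.141, 0.0, -0.093]
ft_force: [-3.6, -1.3, 1.3]
width: 0.0122
grasp_force: 75.6
```

{"name": "send_rows", "arguments": {
  "increments": "0 0 0 0 0.0003 0.001 0.01;0 0 0 0 0.0003 0.001 0.01"
}}

```text
t: 19.8
tcp_pos: [0.4682, -0.0493, 0.11]
orientation: [-3.141, 0.0, -0.093]
ft_force: [-3.6, -1.0, 1.7]
width: 0.0121
grasp_force: 75.6
```

{"name": "send_rows", "arguments": {
  "increments": "0 0 0 0 0.0002 0.001 0.01;0 0 0 0 0.0002 0.001 0.01"
}}

```text
t: 20.0
tcp_pos: [0.4682, -0.0496, 0.109]
orientation: [-3.141, 0.0, -0.093]
ft_force: [-2.2, -0.4, 1.6]
width: 0.0119
grasp_force: 75.6
```

{"name": "send_rows", "arguments": {
  "increments": "0 0 0 0 0.0002 0.001 0.01;0 0 0 0 0.0002 0.001 0.01"
}}

```text
t: 20.2
tcp_pos: [0.4682, -0.0498, 0.108]
orientation: [-3.141, 0.0, -0.093]
ft_force: [-3.2, -1.5, 0.9]
width: 0.0118
grasp_force: 75.6
```

```bash
python3 -c "
from h import *
rep()"
```

```text
[-0.0754  0.0016  0.108 ] r 0.1731 phi 10.2 [-3.2 -1.5  0.9] [0.43 0.98 0.05] 0.01182913004124011 75.61238765716553
```

{"name": "send_rows", "arguments": {
  "increments": "0 0 0 0 0.0002 0.001 0.01;0 0 0 0 0.0002 0.001 0.01"
}}

```text
t: 20.4
tcp_pos: [0.4682, -0.0499, 0.1075]
orientation: [-3.141, -0.0, -0.093]
ft_force: [-4.8, 0.7, 4.1]
width: 0.012
grasp_force: 75.8
```

Run:
```python
from h import *
rep()
t=imaging.grab_frame("top");s=imaging.grab_frame("side")
cv2.imwrite("pics/t6.png",t);cv2.imwrite("pics/s6.png",s)
# visibility of plate/roll points: colours in top view
H=np.array([.095,0,.096])
def bar(r,l,th,o=0):
    t_=np.radians(th);return H+r*np.array([-np.cos(t_),0,np.sin(t_)])+o*np.array([np.sin(t_),0,np.cos(t_)])+np.array([0,l,0])
for l in (-.06,-.045,-.03,0,.03,.045,.06):
    for r in (.055,.09,.12):
        for n,im in(("top",t),("side",s)):
            u,v=px(n,disp(*bar(r,l,7))).round().astype(int);print(n,l,r,(u,v),im[v,u],end=" | ")
    print()
```

```text
[-0.0756  0.0016  0.1075] r 0.1733 phi 10.0 [-4.8  0.7  4.1] [0.76 1.6  0.02] 0.012026669796653254 75.81249833106995
top -0.06 0.055 (np.int64(207), np.int64(229)) [ 98 152 163] | side -0.06 0.055 (np.int64(201), np.int64(177)) [139 156 168] | top -0.06 0.09 (np.int64(219), np.int64(229)) [ 90 137 149] | side -0.06 0.09 (np.int64(203), np.int64(181)) [118 133 140] | top -0.06 0.12 (np.int64(229), np.int64(230)) [ 72 114 124] | side -0.06 0.12 (np.int64(204), np.int64(185)) [ 78  90 106] | 
top -0.045 0.055 (np.int64(207), np.int64(223)) [112 169 181] | side -0.045 0.055 (np.int64(205), np.int64(176)) [142 157 166] | top -0.045 0.09 (np.int64(219), np.int64(224)) [101 155 166] | side -0.045 0.09 (np.int64(207), np.int64(181)) [123 135 145] | top -0.045 0.12 (np.int64(230), np.int64(225)) [ 92 142 153] | side -0.045 0.12 (np.int64(209), np.int64(185)) [64 78 93] | 
top -0.03 0.055 (np.int64(208), np.int64(218)) [122 176 188] | side -0.03 0.055 (np.int64(210), np.int64(176)) [177 194 206] | top -0.03 0.09 (np.int64(220), np.int64(219)) [109 166 177] | side -0.03 0.09 (np.int64(212), np.
[... 910 characters left out ...]
) [233 250 255] | side 0.045 0.055 (np.int64(233), np.int64(172)) [71 77 83] | top 0.045 0.09 (np.int64(222), np.int64(194)) [ 93 146 155] | side 0.045 0.09 (np.int64(236), np.int64(177)) [ 96 105 113] | top 0.045 0.12 (np.int64(232), np.int64(194)) [ 93 144 156] | side 0.045 0.12 (np.int64(238), np.int64(180)) [ 85  96 104] | 
top 0.06 0.055 (np.int64(210), np.int64(188)) [232 250 255] | side 0.06 0.055 (np.int64(238), np.int64(172)) [157 173 188] | top 0.06 0.09 (np.int64(222), np.int64(188)) [235 252 255] | side 0.06 0.09 (np.int64(240), np.int64(176)) [156 176 184] | top 0.06 0.12 (np.int64(232), np.int64(189)) [ 84 132 141] | side 0.06 0.12 (np.int64(243), np.int64(180)) [ 86 105 132] |
```

Lowering has hit resistance: Fz rose from 0.9 to 4.1 N while z stalled. The bar rests on the roll, so I'll release with a small opening.

{"name": "send_rows", "arguments": {
  "increments": "0 0 0 0 0 0 0.013;0 0 0 0 0 0 0.015;0 0 0 0 0 0 0.018;0 0 0 0 0 0 0.022;0 0 0 0 0 0 0.026;0 0 0 0 0 0 0.03;0 0 0 0 0 0 0.03"
}}

```text
t: 21.2
tcp_pos: [0.4682, -0.0501, 0.1071]
orientation: [-3.142, 0.0, -0.093]
ft_force: [0.5, -1.0, 0.1]
width: 0.0302
grasp_force: 0.0
```

Next I'll lift straight up, then go away to the start side for a clear view.

{"name": "send_rows", "arguments": {
  "increments": "0 0 0 0 0 -0.01 0.03;0 0 0 0 0 -0.025 0.03;0 0 0 0 0 -0.05 0.03;0 0 0 0 0 -0.08 0.03;0 0 0 0 0.01 -0.12 0.03;0 0 0 0 0.05 -0.15 0.03;0 0 0 0 0.1 -0.17 0.03;0 0 0 0 0.15 -0.17 0.03"
}}

```text
t: 22.0
tcp_pos: [0.4552, -0.1976, 0.2824]
orientation: [3.141, -0.008, -0.091]
ft_force: [1.0, 0.6, 0.9]
width: 0.0302
grasp_force: 0.0
```

{"name": "send_rows", "arguments": {
  "increments": "0 0 0 0 0.05 0 0.03;0 0 0 -0.02 0.1 0 0.03;0 0 0 -0.04 0.15 0 0.03;0 0 0 -0.06 0.19 0 0.03;0 0 0 -0.08 0.23 0 0.03;0 0 0 -0.1 0.27 0 0.03;0 0 0 -0.12 0.3 0 0.03;0 0 0 -0.12 0.3 0 0.03"
}}

```text
t: 22.8
tcp_pos: [0.3043, -0.4862, 0.278]
orientation: [3.141, 0.001, -0.098]
ft_force: [0.2, 0.0, 0.2]
width: 0.0303
grasp_force: 0.0
```

Run:
```python
from h import *
rep()
t0=cv2.imread("pics/top0.png");t=imaging.grab_frame("top");s=imaging.grab_frame("side");cv2.imwrite("pics/t7.png",t);cv2.imwrite("pics/s7.png",s)
# dark grip in top view, dispenser region
g=t[178:240,200:275].max(2); v,u=np.where(g<70); 
n,lab,st,ce=cv2.connectedComponentsWithStats((g<75).astype(np.uint8))
for i in range(1,n):
    if st[i,4]>12: print("dark",st[i],ce[i]+[200,178],t[int(ce[i][1])+178,int(ce[i][0])+200])
for row in (200,209,218): print(row,[t[row,c].tolist() for c in range(196,268,3)])
H=np.array([.0935,0,.096])
for th in (4,6,8,10,13):
    q=np.radians(th); p=H+.17*np.array([-np.cos(q),0,np.sin(q)])+.012*np.array([np.sin(q),0,np.cos(q)]);print(th,px("top",disp(*p)).round(1),px("side",disp(*p)).round(1))
    print("   plate edges",px("top",disp(*(H+.048*np.array([-np.cos(q),0,np.sin(q)])))).round(1),px("top",disp(*(H+.127*np.array([-np.cos(q),0,np.sin(q)])))).round(1))
```

```text
[-0.5242 -0.1244  0.278 ] r 0.6509 phi 18.0 [0.2 0.  0.2] [0.1  0.03 0.  ] 0.030251317637167895 0.0
dark [ 0  7  9  4 23] [203.2173913  186.95652174] [50 54 17]
dark [37 11 12  3 18] [241.05555556 190.44444444] [73 78 33]
dark [46 20  6 25 86] [248.31395349 210.3255814 ] [54 62 67]
200 [[76, 116, 158], [73, 114, 157], [80, 124, 170], [57, 93, 136], [184, 208, 225], [244, 255, 255], [242, 255, 255], [241, 255, 255], [245, 255, 255], [245, 255, 255], [245, 255, 255], [246, 255, 255], [252, 255, 255], [118, 159, 198], [205, 216, 231], [200, 211, 228], [199, 211, 228], [112, 121, 137], [50, 57, 64], [216, 228, 245], [217, 229, 245], [136, 198, 252], [139, 202, 255], [144, 208, 255]]
209 [[88, 140, 194], [86, 138, 190], [72, 117, 166], [118, 140, 169], [238, 255, 255], [245, 255, 255], [242, 255, 255], [242, 255, 255], [245, 255, 255], [245, 255, 255], [245, 255, 255], [246, 255, 255], [174, 191, 197], [87, 144, 193], [201, 213, 229], [198, 210, 226], [198, 210, 227], [49, 57, 63], [40, 45, 51], [215, 227, 244], [187, 214, 247], [124, 192, 248], [130, 198, 255], [113, 176, 234]]
218 [[90, 142, 194], [89, 140, 192], [73, 115, 161], [156, 166, 182], [249, 255, 255], [247, 255, 255], [243, 255, 255], [245, 255, 255], [247, 255, 255], [245, 255, 255], [247, 255, 255], [248, 255, 255], [147, 152, 160], [166, 183, 205], [197, 208, 224], [196, 209, 225], [202, 215, 232], [50, 57, 64], [162, 173, 190], [212, 223, 240], [141, 194, 247], [120, 186, 245], [128, 196, 252], [112, 177, 233]]
4 [248.4 210.8] [227.6 188.6]
   plate edges [207. 208.] [233.9 209.9]
6 [248.1 210.7] [227.5 186.7]
   plate edges [207.  207.9] [233.7 209.8]
8 [247.8 210.5] [227.3 184.9]
   plate edges [206.8 207.9] [233.5 209.8]
10 [247.4 210.4] [227.2 183. ]
   plate edges [206.7 207.8] [233.3 209.7]
13 [246.6 210.2] [226.9 180.1]
   plate edges [206.5 207.8] [232.8 209.5]
```

Run:
```python
from h import *
s=cv2.imread("pics/s7.png");s0=cv2.imread("pics/side0.png");t=cv2.imread("pics/t7.png");t0=cv2.imread("pics/top0.png")
print("roll front face expected (kraft) side view / top view:")
for ang in (150,165,180,195):
    for l in (-.04,0,.04):
        p=disp(.003+.044*np.cos(np.radians(ang)),l,.063+.044*np.sin(np.radians(ang)))
        u,v=px("side",p).round().astype(int);a,b=px("top",p).round().astype(int);print(ang,l,(u,v),s[v,u],s0[v,u],"|",(a,b),t[b,a],t0[b,a])
print("column of side view through grip:")
for c in (212,220,228,236): print(c,[(r,s[r,c].tolist()) for r in range(166,206,3)])
for n,u0,v0,d in (("jug",270,205,(45,40)),("shaker",305,235,(28,42))):
    w_,h_=d;a=s[v0:v0+h_,u0:u0+w_].astype(float);b=s0[v0:v0+h_,u0:u0+w_].astype(float);print(n,np.abs(a-b).mean(2).mean(), (np.abs(a-b).mean(2)>40).mean())
print("bell",np.abs(t[195:230,345:380].astype(float)-t0[195:230,345:380]).mean())
```

```text
roll front face expected (kraft) side view / top view:
150 -0.04 (np.int64(212), np.int64(193)) [21 31 35] [ 88 131 189] | (np.int64(233), np.int64(224)) [108 144 179] [232 243 255]
150 0 (np.int64(225), np.int64(191)) [44 44 51] [47 70 97] | (np.int64(235), np.int64(210)) [ 81 133 180] [228 239 255]
150 0.04 (np.int64(237), np.int64(189)) [ 82 125 169] [32 43 51] | (np.int64(236), np.int64(197)) [ 62  96 131] [179 188 203]
165 -0.04 (np.int64(213), np.int64(197)) [33 41 39] [ 69 104 144] | (np.int64(235), np.int64(224)) [191 202 218] [225 236 254]
165 0 (np.int64(225), np.int64(195)) [43 44 49] [ 56  79 109] | (np.int64(236), np.int64(211)) [196 207 223] [229 241 255]
165 0.04 (np.int64(238), np.int64(193)) [ 70 113 156] [41 51 62] | (np.int64(237), np.int64(197)) [110 122 138] [172 182 199]
180 -0.04 (np.int64(213), np.int64(200)) [32 29 41] [ 89 133 190] | (np.int64(235), np.int64(224)) [191 202 218] [225 236 254]
180 0 (np.int64(225), np.int64(198)) [43 47 56] [ 84 125 176] | (np.int64(236), np.int64(211)) [196 207 223] [229 241 255]
180 0.04 (np.int64(238), np.int64(196)) [ 74 1
[... 1079 characters left out ...]
3, 52])]
228 [(166, [44, 49, 57]), (169, [42, 49, 54]), (172, [45, 54, 59]), (175, [53, 57, 62]), (178, [42, 43, 49]), (181, [49, 52, 55]), (184, [38, 42, 46]), (187, [33, 39, 47]), (190, [42, 46, 50]), (193, [43, 51, 55]), (196, [44, 44, 55]), (199, [46, 50, 52]), (202, [45, 61, 79]), (205, [80, 87, 99])]
236 [(166, [46, 51, 59]), (169, [47, 62, 75]), (172, [188, 205, 216]), (175, [196, 217, 228]), (178, [193, 213, 222]), (181, [78, 83, 90]), (184, [31, 46, 59]), (187, [94, 143, 196]), (190, [81, 127, 176]), (193, [62, 98, 132]), (196, [69, 105, 142]), (199, [59, 90, 126]), (202, [48, 68, 87]), (205, [33, 43, 57])]
jug 4.650185185185184 0.0
shaker 4.80328798185941 0.0
bell 4.821496598639456
```

The numbers agree: the plate is down at columns 207–234, the kraft roll shows under its front edge, and the bystanders are unchanged. I'll hand it in.

```bash
python3 -c "
from rig import workorder
print(workorder.close_job())"
```

```text
the job is handed in; nothing more can be done
None
```

The job is handed in, with no verdict returned: the roll sits between the rollers, the cutter bar was lowered under grip until it met the roll (contact judged from the force rise) and then released, and the jug, shaker and bell did not move.

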